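# Close up a network equipment chassis

## Robot

A 6-joint arm with a two-finger parallel gripper is mounted at the origin on the work surface. World frame = base frame: x ahead of the robot, y to its left, z up, the work surface at z = 0. Lengths are in m, angles in rad, forces in N, time in s.
With the tool pointing down it reaches from about 0.275 to 0.725 m from the base axis. Payload 15.9 kg.
Tool frame: the origin (TCP) lies midway between the tips of the shut fingers; the grasp point (between the pads) lies 19 mm behind it (manip.tcp_to_grasp is the distance from the TCP to the grasp point, in m); z points along the fingers, y is the line along which they close (so a half turn about z gives the same grasp; the last joint's range is limited). The gripper opens to 85 mm and grips with 20 to 120 N. Pads are 22 mm wide; open, the fingers measure 114 mm over their backs; the gripper's body (76 mm by 85 mm) begins 54 mm behind the grasp point. The pads swing forward as they close: fully open they stand 13 mm farther back than shut.
Start: joints at [-1.188, 0.213, -0.034, 1.323, 0, 1.571], TCP at [0.187, -0.464, 0.193] pointing down, gripper open.
Joint ranges: [-2.98, 2.98], [-0.74, 1.72], [-1.14, 1.35], [-2.1, 2.04], [-1.57, 1.44], [-3.14, 3.14]. Speed limits (rad/s): [1.89, 1.89, 2.39, 2.57, 3.14, 3.14].

## Interface

Orientations are given as a unit quaternion [w, x, y, z].
In Python, from cell import manip gives the robot as it stands.
- The arm moves only by the tool servo_tool, never from a script. Its argument "steps" is a list of rows, each a list of 7 numbers: the turn, a rotation vector about the tool's x, y, z in rad, then the shift along the tool's x, y, z in mm, then the closure, from 0 (fully open) to 1 (shut). A call has 1 to 8 rows; each row shifts and turns the commanded pose from where the row before left it, along the tool's axes as they then stand; what a row does not reach is not made up. A row lasts 1/12 s, in which the tool goes at most 41.7 mm and 7.16 degrees, less where a joint would pass 70% of its speed; a pose out of reach is approached as far as the arm can. A call with a gripper value outside its range is refused whole. The fingers move at their own pace and stop on an object; "newtons" is the grip in N (left out, the last holds). Time passes only in rows, so rows that do not move let the fingers close. It gives the time, the measured TCP pose, the force, the opening and the grip force at its end, in the units of the state.
- manip.get_obs(): the state, without advancing time (a new reading comes with each control period).
- manip.capture(name): name is "scene" or "side" or "wrist"; returns a dict with "pixels" (480x640x3 uint8, red, green, blue), "range_z" (480x640 float32, m along the optical axis (not along the pixel's ray), 0 where there is no reading), "camera_matrix" (3x3 intrinsics, pixels), "distortion" ([k1, k2, p1, p2, k3] as OpenCV has them; the pictures are not rectified), "xyz" and "rotation" of the camera in the world; the wrist camera has in their place "T_tool_cam" (4x4, takes a point from camera to tool coordinates, whose origin is the TCP and whose axes are the flange's). Camera axes: x right, y up, looking along -z (the intrinsics and any distortion apply to the point x, -y, -z); pixel columns grow to the right and rows downward; lengths in m; the calibration is good to about 2 mm. A picture is of the moment at which its call begins: read the wrist's pose just before it.
- manip.sign_off(): hands the job in; it is judged then, once.
The state is a dict: "time": time; "qpos": joint angles; "qvel": joint speeds; "joint_torque": joint torques, N m; "ee_pos": TCP position; "tool_rot": TCP orientation; "wrist_force": force on the tool from outside, world axes, zero at the start; "ft_torque": the same for the moment, N m; "gripper_width": opening from 0.0 (shut) to 1.0 (fully open); "grip_force": force on a finger pad.
Only numpy, scipy, OpenCV 4.12 (cv2) and the standard library are available. Lean on these libraries where they do the work, as an engineer would, in place of code of your own. Each camera call takes 0.05 s, during which the arm holds its last target. There are 200 camera calls.

## Task

Two power modules stand out of the front of the small equipment chassis. Push each of them straight in with the fingertips until it stops fully home, in either order, and only then push the open front door shut all the way. Only push: do not lift the modules or pull them out, and leave everything else on the bench where it is.

Things in the scene. Friction and masses are not known exactly. Their poses are not given: they have to be found in the camera images.
- chassis: fixed dark steel chassis, 192 deep (x), 156 wide (y), 88 high, yellow strip along the roof's front edge; place and yaw vary. Origin: on the bench, at the middle of its open front edge; x points into the chassis, y to its left (the robot's left), z up. Two bays, each 69 wide (centres at y = +36 and -36), z = 10 to 80, 184 deep, with a 6 mm wall between
- module_left: aluminium box 189 long, 64 wide, 62 high, about 0.6 kg, loose in the left (y = +36) bay, with a green band at its front end; starts 30 to 60 mm out. Origin: foot of its front face, mid-width; x into the chassis, z up: the face to push is at x = 0, y = -32..32, z = 0..62. Slides with 1 to 5 N of friction and stops at the bay's back wall, its face then 5 mm in front of the chassis's front edge
- module_right: aluminium box 189 long, 64 wide, 62 high, about 0.6 kg, loose in the right (y = -36) bay, with an orange band at its front end; starts 30 to 60 mm out. Origin: foot of its front face, mid-width; x into the chassis, z up: the face to push is at x = 0, y = -32..32, z = 0..62. Slides with 1 to 5 N of friction and stops at the bay's back wall, its face then 5 mm in front of the chassis's front edge
- door (a joint): chassis front door: white panel with dark slots and yellow free edge, 152 wide, 6 thick, 8 to 84 mm above the bench, upright hinge at the chassis's left front corner. 0 = shut, covering the front; rad, grows as it swings out to front and left, starts 1.55 to 2.1, stop at 2.3. Stays where left (hinge friction 0.06 N m), no latch or spring. Blocked by a module that stands out
- door_hinge (a point): on the hinge axis, at the door's top edge (84 mm up); in the chassis frame x = -13, y = +78 mm. The panel's mid-plane passes through the axis. In the chassis frame, at door angle a, the panel runs from here along (-sin a, -cos a), and its outer face, the one to push, looks along (-cos a, +sin a)
- door_edge (a point): top corner of the door's free edge (mid thickness, 84 mm above the bench), 152 mm from the hinge axis
- screwdriver: screwdriver, 150 long, lying across the chassis's roof 110 to 150 mm behind its front edge; origin under its middle; leave alone
- transceiver_a: small metal plug-in transceiver with a blue end, 56 x 14 x 12, lying on the bench in front and to the right of the chassis; origin: centre of underside; leave alone
- transceiver_b: the same with a yellow end, lying to the right of the chassis; leave alone
- power_brick: black power supply, 120 x 55 x 34, on the bench to the left of the chassis; origin: centre of underside; leave alone
- screw_jar: closed jar of 56 diameter, 65 high; origin: centre of underside; leave alone
- mug: blue mug, 80 diameter, 90 high; origin: centre of underside; leave alone
- duster_can: spray can, 60 diameter, 170 high; origin: centre of underside; leave alone
There are look-alikes about, which are no part of the job. Leave any black or purple look-alike of the module_right alone.

How it is judged:
By the outcome, as a careful person would: the job done as asked, in the order asked, and still so for the second after the job is handed in, with the robot touching nothing.
It also fails if it takes over 67 s, if anything falls off the work surface, if the arm or the gripper's body presses on something with over 40 N, if the wrist force passes 120 N, or if a joint passes its speed limit or range.

## Working session

There is one attempt and no reset: what is moved stays moved. The work goes in short steps, Python scripts to look and compute and a tool call to move; the robot and the scene stay as the last step left them, time stands still between calls to the robot, and variables do not carry over. Pictures are saved under pics/ and viewed, at most 10 in all, crops included, and the job is handed in when it is done.

Besides the shell and the picture viewer there is one more tool, called by a JSON object that holds its "name" and its "arguments", one argument or row to a line. servo_tool: Moves the arm, as the interface text tells. Its arguments: {"type":"object","properties":{"steps":{"type":"array"},"newtons":{"type":"number"}},"required":["steps"]}

```bash
mkdir -p pics; ls; cat > h.py <<'E'
import numpy as np, cv2
from cell import manip
def world(c):
    "per-pixel world points (nan where no range)"
    K=np.array(c["camera_matrix"]);d=np.array(c["distortion"])
    u,v=np.meshgrid(np.arange(640),np.arange(480))
    p=cv2.undistortPoints(np.stack([u,v],-1).reshape(-1,1,2).astype(np.float64),K,d).reshape(480,640,2)
    z=np.array(c["range_z"],float);z[z==0]=np.nan
    P=np.stack([p[...,0]*z,-p[...,1]*z,-z],-1)
    return P@np.array(c["rotation"]).T+np.array(c["xyz"])
E
python3 - <<'E'
from h import *
o=manip.get_obs();print({k:np.round(v,3) for k,v in o.items()})
for n in("scene","side"):
    c=manip.capture(n);cv2.imwrite(f"pics/{n}0.png",c["pixels"][...,::-1]);np.savez(f"{n}0.npz",W=world(c),px=c["pixels"]);print(n,np.round(c["xyz"],3))
E
```

```text
pics
{'time': np.float64(0.0), 'qpos': array([-1.188,  0.213, -0.035,  1.324,  0.   ,  1.571]), 'qvel': array([-0.   , -0.   ,  0.   , -0.001,  0.002, -0.   ]), 'joint_torque': array([ 2.0000e-03, -6.8616e+01,  4.8712e+01,  1.8000e-02,  0.0000e+00,
       -0.0000e+00]), 'ee_pos': array([ 0.187, -0.463,  0.193]), 'tool_rot': array([-0.001,  0.982,  0.19 , -0.   ]), 'wrist_force': array([-0.575, -0.122,  0.681]), 'ft_torque': array([ 0.051,  0.076, -0.016]), 'grip_force': np.float64(0.0), 'gripper_width': np.float64(1.002)}Traceback (most recent call last):
  File "<stdin>", line 4, in <module>
  File "h.py", line 10, in world
    return P@np.array(c["rotation"]).T+np.array(c["xyz"])
           ~^~~~~~~~~~~~~~~~~~~~~~~~~~
ValueError: matmul: Input operand 1 has a mismatch in its core dimension 0, with gufunc signature (n?,k),(k,m?)->(n?,m?) (size 4 is different from 3)
```

View pics/scene0.png

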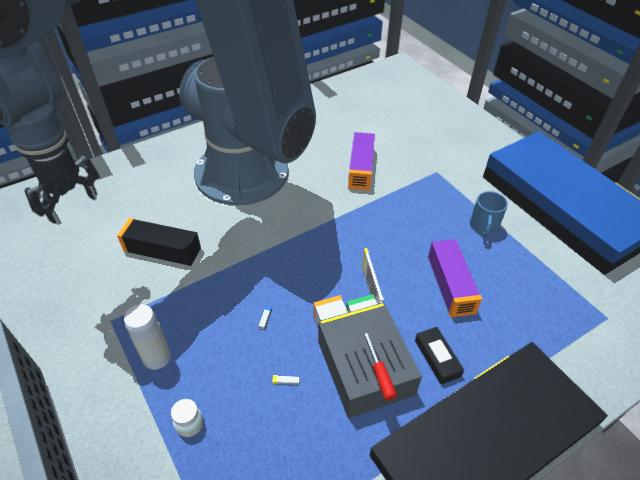

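The scene view shows the chassis at about (365,355), with its front facing the robot. The orange module stands out at (330,308), the green one at (362,302), and the door edge is at (368,255). The look-alikes are black with orange (160,242), purple (362,162) and purple (455,280). None of these is in a bay, so the module in the chassis at (330,308) is the right one.

```bash
sed -i 's/^    return.*/    from scipy.spatial.transform import Rotation as R\n    q=np.array(c["rotation"]); M=R.from_quat(q[[1,2,3,0]]).as_matrix()\n    return P@M.T+np.array(c["xyz"])/' h.py
python3 - <<'E'
from h import *
for n in("scene","side"):
    c=manip.capture(n);cv2.imwrite(f"pics/{n}0.png",c["pixels"][...,::-1]);W=world(c);np.savez(f"{n}0.npz",W=W,px=c["pixels"]);print(n,np.round(c["xyz"],3))
    px=c["pixels"].astype(int);r,g,b=px[...,0],px[...,1],px[...,2]
    if n=="scene":
        for nm,p in dict(bench=(265,300),roof=(345,335),orange=(330,303),green=(362,300),edge=(367,258),can=(145,315),mug=(488,200),brickt=(437,352),purple=(455,262),black=(160,240),mat=(550,300)).items(): print(nm,np.round(W[p[1],p[0]],4))
        s=cv2.resize(c["pixels"][230:430,290:490],(800,800))[:600];cv2.imwrite("pics/crop0.png",s[...,::-1])
E
```

```text
scene [ 1.164 -0.462  1.077]
bench [ 0.448  -0.1623 -0.0024]
roof [ 0.6803 -0.0875  0.0901]
orange [ 0.5838 -0.0625  0.0727]
green [0.6153 0.0042 0.0719]
edge [0.5287 0.0792 0.0859]
can [ 0.4686 -0.4301  0.1726]
mug [0.521  0.49   0.0615]
brickt [0.7974 0.0792 0.037 ]
purple [0.6403 0.2645 0.0657]
black [ 0.1873 -0.3146  0.0615]
mat [0.8211 0.4251 0.0021]
side [0.09  1.006 0.731]
```

View pics/crop0.png

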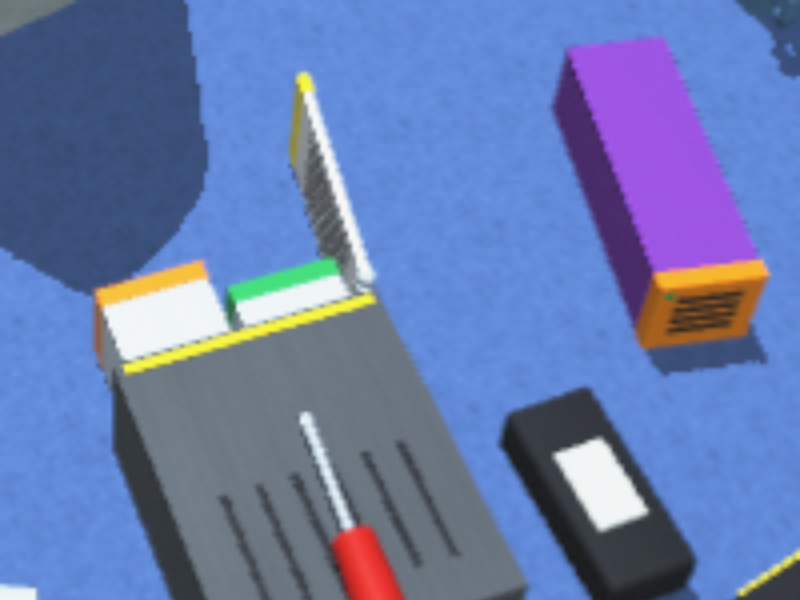

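View pics/side0.png

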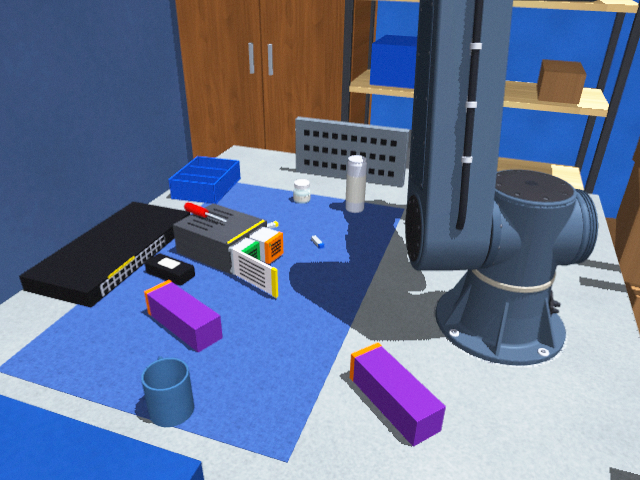

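The crop confirms an orange-banded module at crop (155,300), a green-banded one at (285,285), and the door from its edge (303,80) to its hinge (368,280). Next I fit the chassis frame, the protrusions and the door angle.

```bash
python3 - <<'E'
from h import *
D=np.load("scene0.npz");W=D["W"];px=D["px"]
hsv=cv2.cvtColor(px,cv2.COLOR_RGB2HSV).astype(int);h,s,v=[hsv[...,i] for i in range(3)]
X,Y,Z=W[...,0],W[...,1],W[...,2]
box=np.zeros((480,640),bool);box[240:430,300:430]=True
m=box&(h>24)&(h<34)&(s>120)&(v>120)&(Z>.08)&(Z<.1)&(X>.6)
P=W[m][:,:2];c=P.mean(0);d=np.linalg.svd(P-c)[2][0];d*=np.sign(d[1]);t=(P-c)@d
xa=np.array([d[1],-d[0]]);print("strip n",len(P),"yaw",np.arctan2(xa[1],xa[0]),"len",np.ptp(t))
mid=c+d*(t.max()+t.min())/2; fr=np.percentile((P-c)@xa,[2,50,98]);print("strip x extents",fr)
O=mid+xa*fr[0];print("O",O)
# roof
ch=lambda A:np.stack([(A[...,:2]-O)@xa,(A[...,:2]-O)@d,A[...,2]],-1)
C=ch(W)
roof=box&(abs(C[...,2]-.088)<.006)&(C[...,0]>.0)&(C[...,0]<.25)&(abs(C[...,1])<.1)
print("roof extents",np.percentile(C[roof],[1,99],axis=0))
for nm,a,b in(("orange",8,20),("green",45,85)):
    k=box&(h>=a)&(h<=b)&(s>120)&(Z>.04)&(Z<.09)&(C[...,0]<.0)&(C[...,0]>-.1)&(abs(C[...,1])<.08)
    print(nm,k.sum(),np.round(np.percentile(C[k],[3,50,97],axis=0),4))
dr=box&(C[...,0]<-.008)&(C[...,0]>-.2)&(C[...,1]>.065)&(C[...,2]>.079)&(C[...,2]<.092)
Q=C[dr];print("door top",len(Q));H=np.array([-.013,.078])
far=Q[np.linalg.norm(Q[:,:2]-H,axis=1)>.05];e=far[:,:2]-H
a=np.arctan2(-e[:,0],-e[:,1]);print("a",np.median(a),"maxr",np.linalg.norm(e,axis=1).max(), np.round(far[::max(1,len(far)//10)],3))
S=np.load("side0.npz");px=S["px"];CS=ch(S["W"])
k=(CS[...,2]>.02)&(CS[...,2]<.08)&(CS[...,0]<-.03)&(CS[...,0]>-.2)&(CS[...,1]>.065)&(CS[...,1]<.2)
e=CS[k][:,:2]-H;e=e[np.linalg.norm(e,axis=1)>.06];print("side a",len(e),np.percentile(np.arctan2(-e[:,0],-e[:,1]),[10,50,90]))
hs=cv2.cvtColor(px,cv2.COLOR_RGB2HSV).astype(int)
for nm,a,b in(("orange",8,20),("green",45,85)):
    k=(hs[...,0]>=a)&(hs[...,0]<=b)&(hs[...,1]>120)&(CS[...,2]>.0)&(CS[...,2]<.09)&(CS[...,0]<.0)&(CS[...,0]>-.1)&(abs(CS[...,1])<.08)
    print("side",nm,k.sum(),np.round(np.percentile(CS[k],[3,50,97],axis=0),4))
E
```

```text
strip n 192 yaw -0.23194795401806562 len 0.14701039697429755
strip x extents [-4.65396846e-03  9.73177244e-06  4.04404902e-03]
O [ 0.63749557 -0.04130581]
roof extents [[ 0.00273402 -0.07862267  0.08428338]
 [ 0.19020698  0.07546603  0.09343861]]
orange 25 [[-0.0617 -0.0694  0.0415]
 [-0.056  -0.0671  0.0727]
 [-0.0494 -0.0163  0.0782]]
green 118 [[-0.0389  0.0031  0.0607]
 [-0.0336  0.0334  0.0735]
 [-0.028   0.0659  0.0777]]
door top 180
a 1.6982161043165531 maxr 0.15650321421310626 [[-0.167  0.104  0.081]
 [-0.153  0.097  0.088]
 [-0.147  0.098  0.083]
 [-0.137  0.092  0.082]
 [-0.125  0.092  0.084]
 [-0.116  0.09   0.084]
 [-0.106  0.088  0.086]
 [-0.098  0.093  0.081]
 [-0.086  0.091  0.085]
 [-0.08   0.088  0.082]
 [-0.069  0.086  0.085]]
side a 604 [1.72100067 1.74189376 1.76320909]
side orange 387 [[-0.0635 -0.0668  0.012 ]
 [-0.0605 -0.0281  0.0438]
 [-0.0505 -0.0011  0.0717]]
side green 186 [[-0.0419  0.0042  0.0292]
 [-0.0386  0.0233  0.0634]
 [-0.0289  0.0576  0.0729]]
```

{"name": "servo_tool", "arguments": {
  "steps": [
    [0,0,0.123,0,0,0,1],
    [0,0,0.123,0,0,0,1],
    [0,0,0.123,0,0,0,1],
    [0,0,0.123,0,0,0,1],
    [0,0,0.123,0,0,0,1],
    [0,0,0,14,-29,0,1],
    [0,0,0,14,-29,0,1],
    [0,0,0,14,-29,0,1]
  ],
  "newtons": 20
}}

```text
time: 0.82
ee_pos: [0.2479, -0.3878, 0.1928]
tool_rot: [-0.0, 0.993, -0.117, -0.0]
wrist_force: [0.7, 0.0, -0.0]
gripper_width: -0.002
grip_force: 0.0
```

{"name": "servo_tool", "arguments": {
  "steps": [
    [0,0,0,14,-29,0,1],
    [0,0,0,14,-29,0,1],
    [0,0,0,14,-29,0,1],
    [0,0,0,14,-29,0,1],
    [0,0,0,14,-29,0,1],
    [0,0,0,14,-29,0,1],
    [0,0,0,14,-29,0,1],
    [0,0,0,14,-29,0,1]
  ]
}}

```text
time: 1.48
ee_pos: [0.4107, -0.1873, 0.1931]
tool_rot: [-0.0, 0.993, -0.116, -0.0]
wrist_force: [0.7, 0.0, 0.3]
gripper_width: -0.0
grip_force: 0.0
```

```bash
cat >> h.py <<'E'
from scipy.spatial.transform import Rotation as R
O=np.array([.6375,-.0413]);YAW=-.232
xa=np.array([np.cos(YAW),np.sin(YAW)]);d=np.array([-xa[1],xa[0]])
def toC(A): A=np.asarray(A);return np.stack([(A[...,:2]-O)@xa,(A[...,:2]-O)@d,A[...,2]],-1)
def where():
    o=manip.get_obs();M=R.from_quat(o["tool_rot"][[1,2,3,0]]).as_matrix()
    print("t",round(o["time"],2),"C mm",np.round(1e3*toC(o["ee_pos"]),1),"toolx yaw-YAW",round(np.arctan2(M[1,0],M[0,0])-YAW,3),"tilt",np.round(M[:,2],3),"q",np.round(o["qpos"],2),"F",np.round(o["wrist_force"],1),"w",round(float(o["gripper_width"]),2))
E
python3 -c "
from h import *;where()"
```

```text
t 1.48 C mm [-187.2 -194.2  193.1] toolx yaw-YAW -0.0 tilt [-0.  0. -1.] q [-0.43  0.11 -0.15  1.3  -0.    2.95] F [0.7 0.  0.3] w -0.0
```

The last joint would run out of range, so I take the half-turned orientation (same geometry).

{"name": "servo_tool", "arguments": {
  "steps": [
    [0,0,-0.1208,0,0,0,1],
    [0,0,-0.1208,0,0,0,1],
    [0,0,-0.1208,0,0,0,1],
    [0,0,-0.1208,0,0,0,1],
    [0,0,-0.1208,0,0,0,1],
    [0,0,-0.1208,0,0,0,1],
    [0,0,-0.1208,0,0,0,1],
    [0,0,-0.1208,0,0,0,1]
  ]
}}

```text
time: 2.15
ee_pos: [0.4099, -0.1887, 0.1929]
tool_rot: [-0.0, 0.932, 0.362, -0.0]
wrist_force: [0.1, -0.0, 0.2]
gripper_width: 0.001
grip_force: 0.0
```

{"name": "servo_tool", "arguments": {
  "steps": [
    [0,0,-0.1208,0,0,0,1],
    [0,0,-0.1208,0,0,0,1],
    [0,0,-0.1208,0,0,0,1],
    [0,0,-0.1208,0,0,0,1],
    [0,0,-0.1208,0,0,0,1],
    [0,0,-0.1208,0,0,0,1],
    [0,0,-0.1208,0,0,0,1],
    [0,0,-0.1208,0,0,0,1]
  ]
}}

```text
time: 2.82
ee_pos: [0.4099, -0.1887, 0.1929]
tool_rot: [-0.0, 0.658, 0.753, -0.0]
wrist_force: [-0.5, 0.2, 0.6]
gripper_width: 0.002
grip_force: 0.0
```

{"name": "servo_tool", "arguments": {
  "steps": [
    [0,0,-0.1208,0,0,0,1],
    [0,0,-0.1208,0,0,0,1],
    [0,0,-0.1208,0,0,0,1],
    [0,0,-0.1208,0,0,0,1],
    [0,0,-0.1208,0,0,0,1],
    [0,0,-0.1208,0,0,0,1],
    [0,0,-0.1208,0,0,0,1],
    [0,0,-0.1208,0,0,0,1]
  ]
}}

```text
time: 3.48
ee_pos: [0.4099, -0.1887, 0.1929]
tool_rot: [-0.0, 0.232, 0.973, 0.0]
wrist_force: [-0.6, -1.0, 0.2]
gripper_width: -0.005
grip_force: 0.0
```

{"name": "servo_tool", "arguments": {
  "steps": [
    [0,0,-0.1208,0,0,0,1],
    [0,0,-0.1208,0,0,0,1],
    [0,0,0,-13,26,0,1],
    [0,0,0,-13,26,0,1],
    [0,0,0,-13,26,0,1],
    [0,0,0,-13,26,0,1],
    [0,0,0,-13,26,0,1],
    [0,0,0,-12,24,0,1]
  ]
}}

```text
time: 4.15
ee_pos: [0.5212, -0.0552, 0.1929]
tool_rot: [-0.0, 0.116, 0.993, 0.0]
wrist_force: [0.6, 0.0, 0.4]
gripper_width: 0.003
grip_force: 0.0
```

```bash
python3 - <<'E'
from h import *
where()
o=manip.get_obs();c=manip.capture("wrist")
cv2.imwrite("pics/wrist1.png",c["pixels"][...,::-1])
T=np.eye(4);T[:3,:3]=R.from_quat(o["tool_rot"][[1,2,3,0]]).as_matrix();T[:3,3]=o["ee_pos"]
M=T@np.array(c["T_tool_cam"]);q=R.from_matrix(M[:3,:3]).as_quat();c["rotation"]=q[[3,0,1,2]];c["xyz"]=M[:3,3]
C=toC(world(c));px=c["pixels"];np.savez("w1.npz",C=C,px=px)
hs=cv2.cvtColor(px,cv2.COLOR_RGB2HSV).astype(int);H,S,V=[hs[...,i] for i in range(3)]
for nm,a,b in(("orange",5,20),("green",45,85),("yellow",22,34)):
    k=(H>=a)&(H<=b)&(S>110)&(V>80)&(C[...,2]>.055)&(C[...,2]<.1)&(C[...,0]<.03)&(abs(C[...,1])<.12)
    print(nm,k.sum(),np.round(1e3*np.percentile(C[k],[2,50,98],axis=0),1) if k.any() else"")
    if k.sum()>50:
        p=C[k][:,:2];print(" slope",np.polyfit(p[:,1],p[:,0],1)[0])
E
```

```text
t 4.15 C mm [-110.   -40.3  192.9] toolx yaw-YAW 3.141 tilt [-0.  0. -1.] q [-0.11  0.26  0.03  1.34  0.    0.13] F [0.6 0.  0.4] w 0.0
orange 1100 [[-60.4 -67.4  56.9]
 [-58.6 -33.   71.9]
 [-48.8  -6.   73.7]]
 slope 0.021410025644222844
green 1409 [[-39.1   2.8  57. ]
 [-35.5  33.2  72. ]
 [-27.1  65.7  73.7]]
 slope 0.004751525850355082
yellow 374 [[-162.5   93.4   56.2]
 [-156.8   95.3   77.7]
 [-150.7  100.9   85.7]]
 slope -0.8863094145011378
```

View pics/wrist1.png

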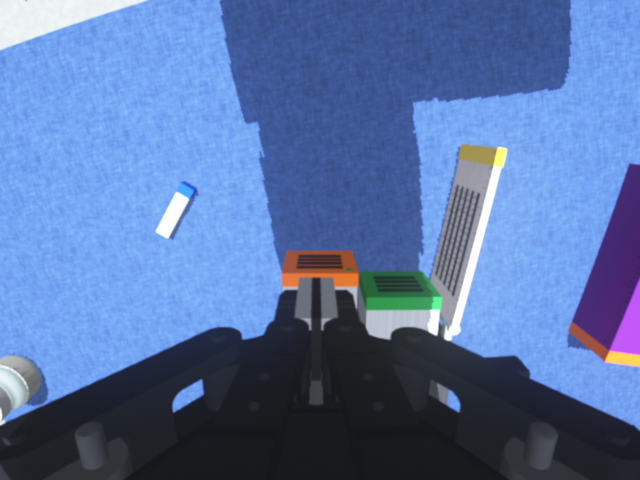

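Wrist view: orange face top at (320,255), green at (398,278), door edge at (482,155). The frame agrees. I descend and push the right module.

{"name": "servo_tool", "arguments": {
  "steps": [
    [0,0,0,0,0,33,1],
    [0,0,0,0,0,33,1],
    [0,0,0,0,0,33,1],
    [0,0,0,0,0,32,1],
    [0,0,0,0,0,32,1],
    [0,0,0,-12,0,0,1],
    [0,0,0,-12,0,0,1],
    [0,0,0,-6,0,0,1]
  ]
}}

```text
time: 4.87
ee_pos: [0.5501, -0.0639, 0.0294]
tool_rot: [-0.0, 0.116, 0.993, -0.0]
wrist_force: [0.2, 0.2, 0.5]
gripper_width: -0.0
grip_force: 0.0
```

{"name": "servo_tool", "arguments": {
  "steps": [
    [0,0,0,-5,0,0,1],
    [0,0,0,-5,0,0,1],
    [0,0,0,-7,0,0,1],
    [0,0,0,-7,0,0,1],
    [0,0,0,-7,0,0,1],
    [0,0,0,-7,0,0,1],
    [0,0,0,-7,0,0,1],
    [0,0,0,-4,0,0,1]
  ]
}}

```text
time: 5.53
ee_pos: [0.5972, -0.075, 0.0301]
tool_rot: [-0.001, 0.116, 0.993, 0.0]
wrist_force: [-5.9, 1.6, 2.3]
gripper_width: -0.002
grip_force: 3.1
```

```bash
python3 -c "
from h import *;where()"
```

```text
t 5.53 C mm [-31.5 -42.   30.1] toolx yaw-YAW 3.141 tilt [-0.001  0.    -1.   ] q [-0.12  0.5  -0.05  1.03  0.    0.11] F [-5.9  1.6  2.3] w -0.0
```

Contact is made and it is sliding at about 6 N. I continue in small steps.

{"name": "servo_tool", "arguments": {
  "steps": [
    [0,0,0,-4,0,0,1],
    [0,0,0,-4,0,0,1],
    [0,0,0,-3,0,0,1],
    [0,0,0,-2,0,0,1],
    [0,0,0,0,0,0,1]
  ]
}}

```text
time: 5.95
ee_pos: [0.6097, -0.0779, 0.0301]
tool_rot: [-0.0, 0.116, 0.993, 0.0]
wrist_force: [-3.6, 0.4, 1.6]
gripper_width: -0.002
grip_force: 1.9
```

{"name": "servo_tool", "arguments": {
  "steps": [
    [0,0,0,-2,0,0,1],
    [0,0,0,0,0,0,1]
  ]
}}

```text
time: 6.12
ee_pos: [0.6116, -0.0784, 0.0301]
tool_rot: [-0.0, 0.116, 0.993, 0.0]
wrist_force: [-4.5, 1.1, 2.1]
gripper_width: -0.001
grip_force: 2.3
```

```bash
python3 -c "
from h import *;where()"
```

```text
t 6.12 C mm [-16.7 -42.   30.1] toolx yaw-YAW 3.141 tilt [-0.001  0.    -1.   ] q [-0.13  0.53 -0.    1.04  0.    0.11] F [-4.5  1.1  2.1] w -0.0
```

Not at the stop yet (force is still friction level).

{"name": "servo_tool", "arguments": {
  "steps": [
    [0,0,0,-2,0,0,1],
    [0,0,0,0,0,0,1]
  ]
}}

```text
time: 6.28
ee_pos: [0.6121, -0.0785, 0.0299]
tool_rot: [-0.002, 0.116, 0.993, 0.0]
wrist_force: [-13.7, 2.2, 7.9]
gripper_width: -0.002
grip_force: 7.1
```

{"name": "servo_tool", "arguments": {
  "steps": [
    [0,0,0,-2,0,0,1],
    [0,0,0,0,0,0,1]
  ]
}}

```text
time: 6.45
ee_pos: [0.6123, -0.0785, 0.0297]
tool_rot: [-0.003, 0.116, 0.993, 0.0]
wrist_force: [-26.0, 6.3, 14.9]
gripper_width: -0.003
grip_force: 13.1
```

{"name": "servo_tool", "arguments": {
  "steps": [
    [0,0,0,-1.5,0,0,1],
    [0,0,0,0,0,0,1]
  ]
}}

```text
time: 6.62
ee_pos: [0.6124, -0.0785, 0.0296]
tool_rot: [-0.004, 0.116, 0.993, 0.001]
wrist_force: [-34.0, 8.8, 21.7]
gripper_width: 0.001
grip_force: 17.8
```

Home (force climbs with no travel). I retreat, shift left and push the left module.

{"name": "servo_tool", "arguments": {
  "steps": [
    [0,0,0,6,0,0,1],
    [0,0,0,18,0,0,1],
    [0,0,0,22,0,0,1],
    [0,0,0,18,0,0,1],
    [0,0,0,0,26,0,1],
    [0,0,0,0,26,0,1],
    [0,0,0,0,26,0,1],
    [0,0,0,0,0,0,1]
  ]
}}

```text
time: 7.28
ee_pos: [0.5743, 0.0146, 0.0306]
tool_rot: [0.001, 0.115, 0.993, 0.001]
wrist_force: [0.7, 0.5, -0.5]
gripper_width: 0.002
grip_force: 0.0
```

{"name": "servo_tool", "arguments": {
  "steps": [
    [0,0,0,-10,0,0,1],
    [0,0,0,-6,0,0,1],
    [0,0,0,-5,0,0,1],
    [0,0,0,-5,0,0,1],
    [0,0,0,-6,0,0,1],
    [0,0,0,-6,0,0,1],
    [0,0,0,-6,0,0,1],
    [0,0,0,-6,0,0,1]
  ]
}}

```text
time: 7.95
ee_pos: [0.621, -0.0009, 0.0299]
tool_rot: [-0.001, 0.116, 0.993, 0.0]
wrist_force: [-8.8, 1.3, 6.4]
gripper_width: 0.005
grip_force: 4.0
```

```bash
python3 -c "
from h import *;where()"
```

```text
t 7.95 C mm [-25.4  35.6  29.9] toolx yaw-YAW 3.14 tilt [-0.002  0.    -1.   ] q [-0.    0.54  0.01  1.05  0.    0.23] F [-8.8  1.3  6.4] w 0.01
```

{"name": "servo_tool", "arguments": {
  "steps": [
    [0,0,0,-4,0,0,1],
    [0,0,0,-3,0,0,1],
    [0,0,0,-2,0,0,1],
    [0,0,0,0,0,0,1]
  ]
}}

```text
time: 8.28
ee_pos: [0.6298, -0.003, 0.0299]
tool_rot: [-0.001, 0.117, 0.993, 0.0]
wrist_force: [-6.0, 1.3, 5.3]
gripper_width: -0.0
grip_force: 3.1
```

{"name": "servo_tool", "arguments": {
  "steps": [
    [0,0,0,-2,0,0,1],
    [0,0,0,0,0,0,1]
  ]
}}

```text
time: 8.45
ee_pos: [0.6301, -0.003, 0.0297]
tool_rot: [-0.002, 0.116, 0.993, 0.0]
wrist_force: [-17.8, 4.7, 11.2]
gripper_width: -0.001
grip_force: 9.0
```

{"name": "servo_tool", "arguments": {
  "steps": [
    [0,0,0,-2,0,0,1],
    [0,0,0,0,0,0,1]
  ]
}}

```text
time: 8.62
ee_pos: [0.6302, -0.0031, 0.0295]
tool_rot: [-0.004, 0.116, 0.993, 0.0]
wrist_force: [-29.9, 6.6, 19.0]
gripper_width: 0.0
grip_force: 15.1
```

```bash
python3 -c "
from h import *;where()"
```

```text
t 8.62 C mm [-15.9  35.5  29.5] toolx yaw-YAW 3.141 tilt [-0.008  0.002 -1.   ] q [-0.01  0.56  0.05  1.07  0.    0.23] F [-29.9   6.6  19. ] w 0.0
```

Both modules are home. I retreat, lift, go over the door to its left side and descend.

{"name": "servo_tool", "arguments": {
  "steps": [
    [0,0,0,6,0,0,1],
    [0,0,0,20,0,0,1],
    [0,0,0,24,0,0,1],
    [0,0,0,0,0,-33,1],
    [0,0,0,0,0,-34,1],
    [0,0,0,0,0,-33,1],
    [0,0,0,15,29,0,1],
    [0,0,0,15,29,0,1]
  ]
}}

```text
time: 9.28
ee_pos: [0.5716, 0.0707, 0.1324]
tool_rot: [0.002, 0.118, 0.993, 0.0]
wrist_force: [0.2, 0.5, -0.6]
gripper_width: -0.0
grip_force: 0.0
```

{"name": "servo_tool", "arguments": {
  "steps": [
    [0,0,0,15,29,0,1],
    [0,0,0,15,29,0,1],
    [0,0,0,0,0,0,1]
  ]
}}

```text
time: 9.53
ee_pos: [0.5531, 0.1389, 0.1303]
tool_rot: [-0.0, 0.115, 0.993, 0.001]
wrist_force: [-0.1, 1.0, 0.3]
gripper_width: 0.003
grip_force: 0.0
```

```bash
python3 - <<'E'
from h import *
where()
C=toC(np.load("side0.npz")["W"])
k=(C[...,2]>.02)&(C[...,0]>-.2)&(C[...,0]<0)&(C[...,1]>.13)&(C[...,1]<.3);print("left obstacles near",k.sum(),np.round(np.percentile(C[k],[1,99],axis=0),3) if k.any() else "")
H=np.array([-13,78.])
def tcp(a,r=110):
    n=np.array([-np.cos(a),np.sin(a)]);u=np.array([-np.sin(a),-np.cos(a)])
    return H+r*u+n*(3+11*abs(np.cos(a))+14.5*abs(np.sin(a)))
A=np.linspace(1.70,0,17);T=np.array([tcp(a) for a in A]);print(np.round(T[0]))
D=np.diff(T,axis=0);print(np.round(np.c_[-D[:,0],D[:,1]]).astype(int).tolist())
print(np.round(T).astype(int).tolist())
s=manip.capture("side");cv2.imwrite("pics/side1.png",cv2.resize(s["pixels"][150:350,130:370],(720,600))[...,::-1])
E
```

```text
t 9.53 C mm [-123.6  155.9  130.3] toolx yaw-YAW 3.144 tilt [-0.     0.001 -1.   ] q [0.25 0.38 0.03 1.22 0.   0.48] F [-0.1  1.   0.3] w 0.0
left obstacles near 910 [[-0.149  0.253  0.023]
 [-0.002  0.3    0.066]]
[-120.  111.]
[[3, -13], [2, -11], [1, -11], [-1, -11], [-2, -11], [-3, -11], [-4, -11], [-5, -11], [-7, -10], [-8, -9], [-9, -9], [-10, -8], [-11, -6], [-12, -5], [-13, -4], [-13, -2]]
[[-120, 111], [-123, 98], [-124, 87], [-125, 76], [-124, 65], [-122, 54], [-119, 43], [-115, 32], [-110, 21], [-103, 11], [-95, 2], [-86, -7], [-76, -14], [-65, -21], [-53, -26], [-40, -30], [-27, -32]]
```

View pics/side1.png

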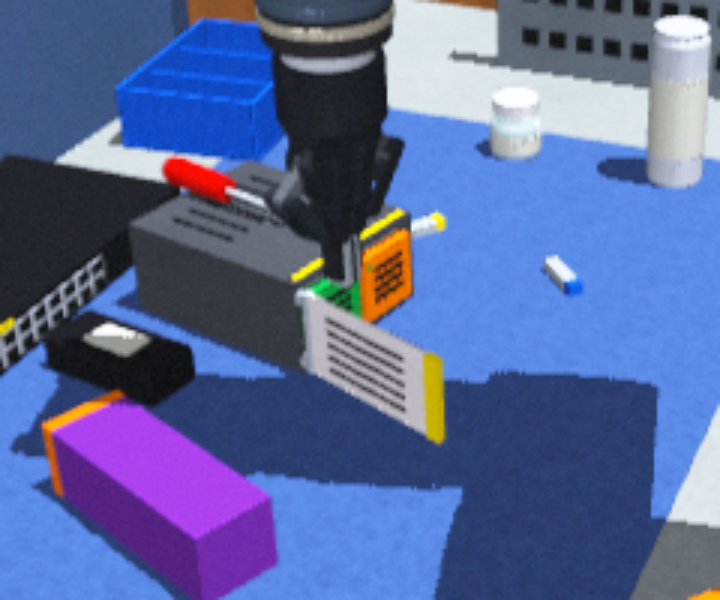

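Both module faces are now level with the front edge (orange at (388,270), green at (345,290)). The door is still open and the left side is clear. I descend and swing the door.

{"name": "servo_tool", "arguments": {
  "steps": [
    [0,0,0,0,0,33,1],
    [0,0,0,0,0,34,1],
    [0,0,0,0,0,33,1],
    [0,0,0,-2,-15,0,1],
    [0,0,0,-1,-15,0,1],
    [0,0,0,0,-15,0,1],
    [0,0,0,2,-13,0,1],
    [0,0,0,2,-11,0,1]
  ]
}}

```text
time: 10.25
ee_pos: [0.5378, 0.066, 0.0313]
tool_rot: [0.001, 0.117, 0.993, 0.0]
wrist_force: [0.7, 0.6, -0.3]
gripper_width: 0.002
grip_force: 0.4
```

{"name": "servo_tool", "arguments": {
  "steps": [
    [0,0,0,1,-11,0,1],
    [0,0,0,-1,-11,0,1],
    [0,0,0,-2,-11,0,1],
    [0,0,0,-3,-11,0,1],
    [0,0,0,0,0,0,1]
  ]
}}

```text
time: 10.67
ee_pos: [0.5321, 0.0218, 0.0302]
tool_rot: [0.0, 0.117, 0.993, -0.0]
wrist_force: [0.2, 0.3, -0.1]
gripper_width: 0.002
grip_force: 0.0
```

```bash
python3 -c "
from h import *;where()"
```

```text
t 10.67 C mm [-117.1   37.2   30.2] toolx yaw-YAW 3.139 tilt [ 0.    -0.001 -1.   ] q [ 0.04  0.37 -0.25  0.95 -0.    0.28] F [ 0.2  0.3 -0.1] w 0.0
```

{"name": "servo_tool", "arguments": {
  "steps": [
    [0,0,0,-7,-16,0,1],
    [0,0,0,-7,-10,0,1],
    [0,0,0,-8,-9,0,1],
    [0,0,0,-9,-9,0,1],
    [0,0,0,-10,-7,0,1],
    [0,0,0,-11,-7,0,1],
    [0,0,0,-12,-5,0,1],
    [0,0,0,-8,-3,0,1]
  ]
}}

```text
time: 11.33
ee_pos: [0.588, -0.0581, 0.0299]
tool_rot: [0.0, 0.117, 0.993, -0.0]
wrist_force: [-0.4, 0.7, -0.7]
gripper_width: 0.003
grip_force: 0.4
```

{"name": "servo_tool", "arguments": {
  "steps": [
    [0,0,0,-6,-2,0,1],
    [0,0,0,-5,0,0,1],
    [0,0,0,-4,0,0,1],
    [0,0,0,-2,0,0,1],
    [0,0,0,0,0,0,1]
  ]
}}

```text
time: 11.75
ee_pos: [0.6031, -0.0628, 0.0301]
tool_rot: [0.0, 0.116, 0.993, -0.0]
wrist_force: [0.0, 0.4, 0.9]
gripper_width: -0.002
grip_force: 0.0
```

```bash
python3 -c "
from h import *;where()"
```

```text
t 11.75 C mm [-28.6 -28.8  30.1] toolx yaw-YAW 3.141 tilt [ 0. -0. -1.] q [-0.1   0.5  -0.04  1.03 -0.    0.13] F [0.  0.4 0.9] w -0.0
```

{"name": "servo_tool", "arguments": {
  "steps": [
    [0,0,0,-2,0,0,1],
    [0,0,0,0,0,0,1]
  ]
}}

```text
time: 11.92
ee_pos: [0.6042, -0.063, 0.03]
tool_rot: [-0.001, 0.116, 0.993, 0.0]
wrist_force: [-3.0, 1.2, -0.1]
gripper_width: 0.003
grip_force: 1.8
```

{"name": "servo_tool", "arguments": {
  "steps": [
    [0,0,0,-2,0,0,1],
    [0,0,0,0,0,0,1]
  ]
}}

```text
time: 12.08
ee_pos: [0.6042, -0.0631, 0.0298]
tool_rot: [-0.002, 0.116, 0.993, 0.0]
wrist_force: [-16.9, 4.7, 10.4]
gripper_width: 0.003
grip_force: 8.8
```

```bash
python3 - <<'E'
from h import *
where()
s=manip.capture("side");cv2.imwrite("pics/side2.png",cv2.resize(s["pixels"][150:350,130:370],(720,600))[...,::-1])
E
```

```text
t 12.08 C mm [-27.4 -28.8  29.8] toolx yaw-YAW 3.141 tilt [-0.004  0.001 -1.   ] q [-0.1   0.51 -0.03  1.04  0.    0.13] F [-16.9   4.7  10.4] w 0.0
```

View pics/side2.png

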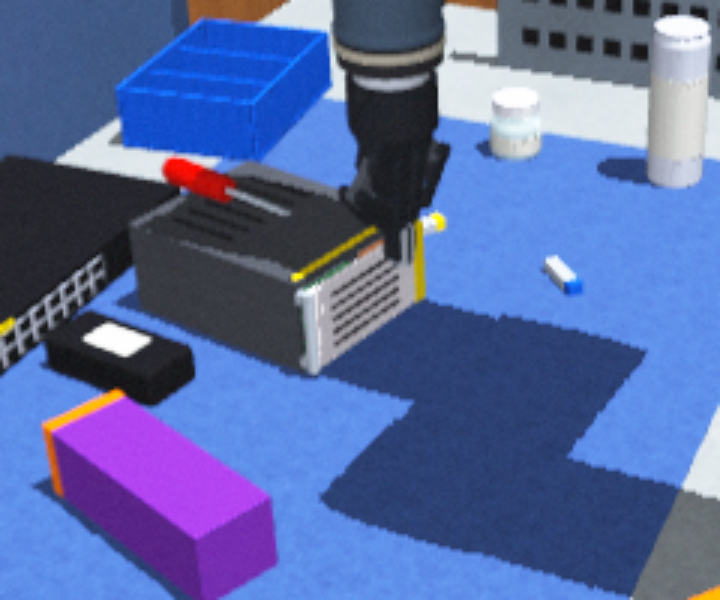

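The door is shut across the front (panel at (365,300), edge at (420,260)) and hard against its stop at the predicted depth. I back off and do a last check.

{"name": "servo_tool", "arguments": {
  "steps": [
    [0,0,0,5,0,0,1],
    [0,0,0,15,0,0,1],
    [0,0,0,30,0,0,1],
    [0,0,0,30,0,0,1],
    [0,0,0,30,0,-30,1],
    [0,0,0,0,0,-40,1],
    [0,0,0,0,0,-40,1],
    [0,0,0,0,0,0,1]
  ]
}}

```text
time: 12.8
ee_pos: [0.503, -0.0386, 0.1469]
tool_rot: [0.005, 0.116, 0.993, 0.0]
wrist_force: [0.5, -0.1, 1.3]
gripper_width: -0.002
grip_force: 0.0
```

```bash
python3 - <<'E'
from h import *
where()
c=manip.capture("scene");C=toC(world(c))
k=(C[...,2]>.076)&(C[...,2]<.09)&(C[...,0]<-.007)&(C[...,0]>-.03)&(abs(C[...,1])<.076)
P=C[k];f=np.polyfit(P[:,1],P[:,0],1);print("door top pts",k.sum(),"slope(angle)",f[0],"x0",f[1],"y range",P[:,1].min(),P[:,1].max())
C0=toC(np.load("scene0.npz")["W"]) 
cv2.imwrite("pics/end.png",cv2.resize(c["pixels"][220:430,250:530],(800,600))[...,::-1])
E
```

```text
t 12.8 C mm [-131.5  -28.3  146.9] toolx yaw-YAW 3.141 tilt [ 0.01  -0.001 -1.   ] q [-0.08  0.23 -0.14  1.2  -0.    0.16] F [ 0.5 -0.1  1.3] w -0.0
door top pts 290 slope(angle) 0.005900770384876037 x0 -0.012612388825302431 y range -0.07494979967635262 0.07565122161527522
```

View pics/end.png

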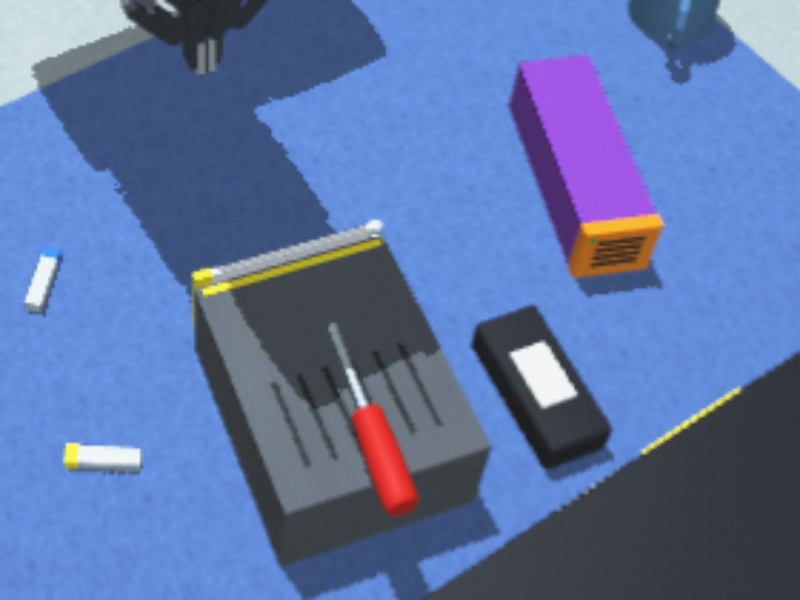

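The door is flush (top edge from (203,278) to (375,228), parallel to the strip), everything else is undisturbed, and the arm is clear.

```bash
python3 -c "
from cell import manip;print(manip.sign_off())"
```

```text
the job is handed in; nothing more can be done
None
```

I pushed both modules in until they stopped, then pushed the front door shut against its stop; nothing else was moved, and I handed the job in at about 13 s of the 67 s allowed.

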